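Shut the microcentrifuge and hold its short-spin key

TASK

The tubes in the microcentrifuge need a quick spin-down: push its open lid down with the fingertips until it is fully shut, without slamming it, then press the oblong short-spin key at the right-hand end of its front panel fully in and keep it held, finishing the program with the finger still holding that key down. Do not take hold of the lid or swing it further open, keep the fingers off its underside and the rotor, and press no other key. Leave everything else on the bench where it stands.

Things in the scene. Friction and masses are not known exactly. Their poses are not given: they have to be found in the camera images.
- centrifuge: white microcentrifuge, fixed, 250 mm deep (x), 226 mm wide (y), 127 mm high when shut; turned up to 0.22 rad, at the left or right of the bench with a dry-block heater in the other place. Origin: centre of its underside, on the bench; z up, x from its front (control panel, robot's side) to its back (lid hinge), y to the robot's left. Flat body top with the round bowl, behind the panel: 100 mm high
- lid (a joint): angle of the lid (rad): 0 = fully shut and level, grows as it opens upwards; starts at 0.7 to 1.1, stops at 1.3. Stiff hinge with 0.45 N m of friction: the lid stays at any angle where it is left, and does not fall or spring back; pushing it down at the front edge takes about 1 to 4 N. The lid weighs about 0.35 kg
- lid_front (a point): point on the lid's outer (top) face, moving with it, on the midline 13 mm behind the front edge, 145 mm in front of the hinge axis and 13 mm out from it; 119 mm above the bench when shut. x to the hinge, y along the hinge, z out of the face. Lid 168 mm deep, 204 wide, 18 thick; flat for 30 mm at the front, then a low dome 8 mm high, 112 mm across
- lid_inside (a point): centre of the grey lining on the lid's underside (190 x 140 mm plate, round rubber seal and, near the front edge, a steel latch tongue); fingers should not touch it. Moves with the lid, same axes as lid_front
- lid_hinge (a point): point on the lid's hinge axis, at the middle, 106 mm above the bench and 100 mm behind the centrifuge's origin; the axis is level, along the centrifuge's y
- rotor: aluminium rotor, 104 mm across, with small tubes in it, in the bowl under the lid; not to be touched. Origin at the centre of its underside
- panel (a point): centre of the control panel, a dark strip along the machine's front, 226 mm wide, 71 mm along the slope, rising at 20 degrees from 68 mm above the bench at its front edge to 92 mm at its back edge, next to the lid's front edge. x up the slope, y to the left, z out of the panel. It carries a display and three keys
- spin_key (a joint): travel of the short-spin key (m): 0 = out, 0.004 = fully pressed, moving square to the panel. Sprung: about 2.4 N to start, 4.8 N fully in; it comes back up when let go
- spin_top (a point): centre of the top face of the short-spin key, moving with it; z out of the panel (20 degrees from vertical, leaning to the front). Oblong light-grey key, 20 mm along the slope by 30 mm wide, top 8 mm proud of the panel when out, 4 mm when pressed; 78 mm right of the machine's midline, about 87 mm above the bench
- start_key (a joint): travel of the round start/stop key (21 mm across, 50 mm to the left of the short-spin key), 0 = out, 0.004 = pressed; not to be pressed
- open_key (a joint): travel of the small square lid-release key (15 mm) at the left end of the panel, 0 = out, 0.004 = pressed; not to be pressed
- heater: grey dry-block heater with two aluminium blocks of holes, 200 x 170 x 95 mm, fixed, beside the centrifuge, 340 to 450 mm between their centres; origin at the centre of its underside
- tube_rack: loose bystander: orange tube rack 62 x 105 x 45 mm with small blue-capped tubes (to 65 mm high) standing in it, on the bench in front of the centrifuge; origin at the centre of its underside
- tip_box: loose bystander: pipette-tip box 85 x 122 x 50 mm with its clear lid standing open (about 140 mm high), out to one side; origin at the centre of its underside
- well_plate: loose bystander: flat six-well culture plate 86 x 128 x 19 mm, out to one side; origin at the centre of its underside
- petri_dishes: loose bystander: two stacked dishes, 92 mm across, 31 mm high, on the bench in front of the heater; origin at the centre of the underside
- reagent_jar: loose bystander: small amber bottle 34 mm across, 70 mm high, standing between the two machines; origin at the centre of its underside
- marker: loose bystander: marker pen 130 mm long, 13 mm thick, lying on the bench in front of the centrifuge; origin at its middle, on the bench

How it is judged (in metres and radians):
On the way, in this order (a step that is already met when the one before it is completed fails the run):
1. the lid has been pushed fully shut, the short-spin key not yet pressed (value of joint lid below 0.035 rad and value of joint spin_key below 0.0015 m), for 0.2 s.
2. the short-spin key is pressed in by the fingers with the lid shut (value of joint lid below 0.035 rad and value of joint spin_key above 0.0028 m and contact force between the fingers and spin_key above 1 N), for 0.2 s.
At the end, for the whole second after the job is handed in: The lid is shut (under 0.035 rad, 5 mm at its front edge), the fingers hold the short-spin key in (over 2.8 of its 4 mm, with more than 1 N), the other two keys are out (under 2 mm) and every loose thing is within 30 mm of where it began (all of step 2 and value of joint each of start_key, open_key below 0.002 m and distance of each of tube_rack, tip_box, well_plate, petri_dishes, reagent_jar, marker from where it was at the start of the episode below 0.03 m); the arm keeps its last pose, push and grip.
It fails at once if the short-spin key is pressed while the lid is still open (value of joint lid above 0.08 rad and value of joint spin_key above 0.002 m).
It fails at once if the round start/stop key or the square lid-release key is pressed (value of joint any of start_key, open_key above 0.002 m).
It fails at once if the lid is slammed (closing faster than 4 rad/s) or lifted further open (past 1.2 rad) (velocity of joint lid below -4 rad/s or value of joint lid above 1.2 rad).
It fails at once if the robot takes hold of the lid or reaches under it (presses on the lid's underside), or touches the rotor (contact force between the arm and lid_c2 above 1 N or contact force between the arm and lid_c3 above 1 N or contact force between the arm and lid_c4 above 1 N or contact force between the arm and rotor above 1 N).
It fails at once if a loose thing on the bench is moved, carried or knocked (more than 30 mm) (distance of any of tube_rack, tip_box, well_plate, petri_dishes, reagent_jar, marker from where it was at the start of the episode above 0.03 m).
It also fails if it takes over 45 s, if anything falls off the work surface, if the arm or the gripper's body presses on something with over 40 N, if the wrist force passes 120 N, or if a joint passes its speed limit or range.

ROBOT

A 7-joint arm with a two-finger parallel gripper is mounted at the origin on the work surface. World frame = base frame: x ahead of the robot, y to its left, z up, the work surface at z = 0. Lengths are in mm, angles in rad, forces in N, time in s.
With the tool pointing down it reaches from about 400 to 850 mm from the base axis. Payload 10.4 kg.
Tool frame: the origin (TCP) lies on the centre line of the jaws, within the pads' length; the fingertips stand 11 mm ahead of it and the grasp point (between the pads) lies 8 mm behind it; z points along the fingers, y is the direction in which the jaws open and shut (so a half turn about z gives the same grasp; the last joint's range is limited). The gripper opens to 85 mm and grips with 20 to 120 N. Pads are 22 mm wide; open, the fingers measure 114 mm over their backs; the gripper's body (76 mm by 85 mm) begins 54 mm behind the grasp point. The pads swing forward as they close: fully open they stand 13 mm farther back than shut.
Start: joints at [-1.221, 0.332, -0.065, 1.46, 0.022, 1.35, -0.088], TCP at [227.629, 582.095, 242.338] pointing down, gripper open.
Joint ranges: [-2.6, 2.6], [-0.5, 2.12], [-1.47, 1.34], [0.16, 2.42], [-1.27, 4.41], [0.06, 2.06], [-2.6, 2.6]. Speed limits (rad/s): [2.22, 2.22, 2.79, 2.79, 3.14, 3.14, 3.14].

INTERFACE

Orientations are given as a 3x3 rotation matrix whose columns are the frame's x, y, z axes.
In Python, from workcell import env gives the robot as it stands.
- The arm moves only by the tool send_rows, never from a script. Its argument "increments" is a list of rows, each an object with "dp": the shift along the tool's x, y, z in mm, a list of three; "turn": the turn about the tool's z in rad; "claw": the closure, from -1 (fully open) to 1 (shut). In form: [{"dp": [x, y, z], "turn": turn, "claw": claw}, ...]. A call has 1 to 12 rows; each row is the pose to reach, as a shift and turn from the pose commanded when the call began, along the tool's axes at that moment; what a row does not reach only later rows make up. A row lasts 1/10 s, in which the tool goes at most 50 mm and 8.59 degrees, less where a joint would pass 70% of its speed; a pose out of reach is approached as far as the arm can. A call with a gripper value outside its range is refused whole. The fingers move at their own pace and stop on an object; "squeeze" is the grip in N (left out, the last holds). Time passes only in rows, so rows that repeat a pose let the fingers close. It gives the time, the measured TCP pose, the force and the opening at its end, in the units of the state.
- env.observe(): the state, without advancing time (a new reading comes with each control period).
- env.snapshot(name): name is "scene" or "side" or "wrist"; returns the picture (384x512x3 uint8, blue, green, red); there is no depth.
- env.camera_model(name): a dict with "intrinsics" (3x3 intrinsics, pixels), "R" (3x3) and "t" (3): a world point X has camera coordinates R X + t; the wrist camera has in their place "mount" (4x4, takes a point from camera to tool coordinates, whose origin is the TCP and whose axes are the flange's). Camera axes: x right, y down, z forward; pixel columns grow to the right and rows downward; lengths in mm; the calibration is good to about 2 mm. A picture is of the moment at which its call begins: read the wrist's pose just before it. camera_model takes no time and is no camera call.
- env.sign_off(): hands the job in, once; it reports no verdict.
Trained networks look in the newest picture that a camera, given by its name, has taken for a name from the list of things; names that differ only in an ending like _2 or _b are one class to them, and where a whole thing is asked for, a point or a joint stands for the part that bears it (a point fixed in the world has none). Each returns a list of dicts, best first, with "p" (0 to 1); they miss things now and then, are a little off and sometimes report something else, mostly with a low value. They report only what shows in the picture. A call takes as long as a camera call.
- env.spot_in(camera, query): "location" ([column, row] in pixels, amid what is visible of it).
- env.place_of(camera, query): "location" ([column, row] in pixels: a listed point, or the origin of a listed thing).
The state is a dict: "time_s": time; "joint_positions": joint angles; "joint_velocities": joint speeds; "joint_efforts": joint torques, N m; "tool_pos": TCP position; "orientation": TCP orientation; "ft_force": force on the tool from outside, world axes, zero at the start; "wrist_torque": the same for the moment, N m; "grip_width": finger opening in mm.
Only numpy, scipy, OpenCV 4.12 (cv2) and the standard library are available. Lean on these libraries where they do the work, as an engineer would, in place of code of your own. Each camera call takes 0.05 s, during which the arm holds its last target.

## Working session

There is one attempt and no reset: what is moved stays moved. The work goes in short steps, Python scripts to look and compute and a tool call to move; the robot and the scene stay as the last step left them, time stands still between calls to the robot, and variables do not carry over. Pictures are saved under pics/ and viewed, and the job is handed in when it is done.

Besides the shell and the picture viewer there is one more tool, called after "Emit:" as name([rows], argument=value, ...), one row to a line, values as JSON. send_rows: Moves the arm, as the interface text tells. Its arguments: {"type":"object","properties":{"increments":{"type":"array","items":{"type":"object","properties":{"dp":{"type":"array","items":{"type":"number"}},"turn":{"type":"number"},"claw":{"type":"number"}}}},"squeeze":{"type":"number"}},"required":["increments"]}

```bash
mkdir -p pics; ls; python3 - <<'E'
from workcell import env
import cv2,numpy as np
o=env.observe()
for k in o: print(k,np.round(o[k],3).tolist())
for c in ["scene","side","wrist"]:
    im=env.snapshot(c); cv2.imwrite(f"pics/a_{c}.png",im)
    m=env.camera_model(c); print(c,{k:np.round(v,3).tolist() for k,v in m.items()})
    for q in ["lid_front","lid_hinge","panel","spin_top","centrifuge","rotor","heater","tube_rack","marker","reagent_jar","petri_dishes","tip_box","well_plate"]:
        r=env.place_of(c,q); print(q,[(np.round(x["location"],1).tolist(),round(x["p"],2)) for x in r[:2]])
print(env.observe()["time_s"])
E
```

```text
pics
time_s 0.0
joint_positions [-1.221, 0.333, -0.065, 1.461, 0.022, 1.35, -0.088]
joint_velocities [-0.002, -0.003, -0.001, 0.001, -0.001, -0.0, -0.0]
joint_efforts [-0.0, -62.546, 0.049, -39.161, 0.016, 0.01, 0.0]
tool_pos [227.49, 581.726, 241.488]
orientation [[-0.931, 0.364, -0.0], [0.364, 0.931, -0.001], [-0.0, -0.001, -1.0]]
ft_force [0.63, -0.362, 0.73]
wrist_torque [-0.01, 0.005, 0.038]
grip_width 85.392
scene {'intrinsics': [[346.41, 0.0, 255.554], [0.0, 346.41, 188.468], [0.0, 0.0, 1.0]], 'R': [[-0.618, 0.786, 0.011], [0.62, 0.495, -0.608], [-0.484, -0.369, -0.793]], 't': [352.698, -276.432, 1532.103]}
lid_front [([203.8, 150.1], 0.64)]
lid_hinge [([189.3, 187.6], 0.77), ([292.5, 240.4], 0.18)]
panel [([220.4, 159.0], 0.57)]
spin_top [([211.3, 150.0], 0.65)]
centrifuge [([208.7, 189.9], 0.67), ([202.6, 150.6], 0.2)]
rotor []
heater [([294.4, 240.4], 0.58), ([252.5, 217.1], 0.57)]
tube_rack [([242.9, 155.6], 0.57)]
marker [([210.9, 153.1], 0.42)]
reagent_jar [([252.3, 212.7], 0.47)]
petri_dishes [([310.3, 196.7], 0.72)]
tip_box [([194.3, 129.3], 0.78), ([251.3, 215.8], 0.6
[... 469 characters left out ...]
)]
heater [([223.7, 191.8], 0.96), ([316.7, 208.7], 0.21)]
tube_rack [([249.1, 283.6], 0.83)]
marker [([284.5, 310.8], 0.55), ([260.4, 219.4], 0.53)]
reagent_jar [([255.2, 219.6], 0.44)]
petri_dishes [([187.8, 218.5], 0.71)]
tip_box [([319.2, 367.9], 0.82)]
well_plate [([160.8, 165.5], 0.97), ([328.1, 206.8], 0.34)]
wrist {'intrinsics': [[323.423, 0.0, 256.026], [0.0, 323.423, 193.521], [0.0, 0.0, 1.0]], 'mount': [[-0.0, -0.956, -0.295, 75.064], [1.0, -0.001, 0.001, -0.218], [-0.001, -0.295, 0.956, -131.829], [0.0, 0.0, 0.0, 1.0]]}
lid_front []
lid_hinge []
panel []
spin_top []
centrifuge []
rotor []
heater []
tube_rack []
marker []
reagent_jar []
petri_dishes []
tip_box []
well_plate []
2.1
```

View pics/a_scene.png

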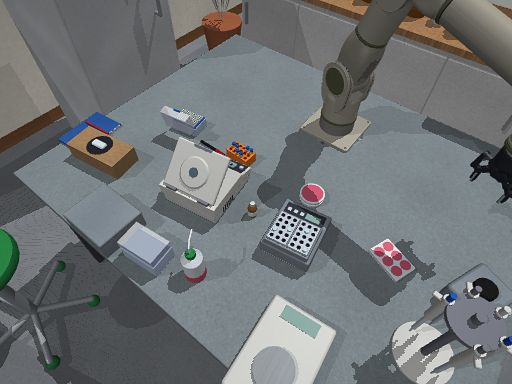

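View pics/a_side.png

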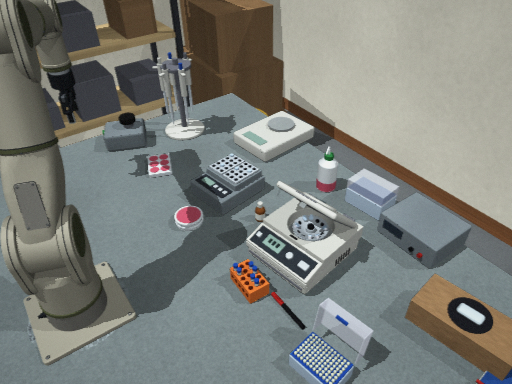

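View pics/a_wrist.png

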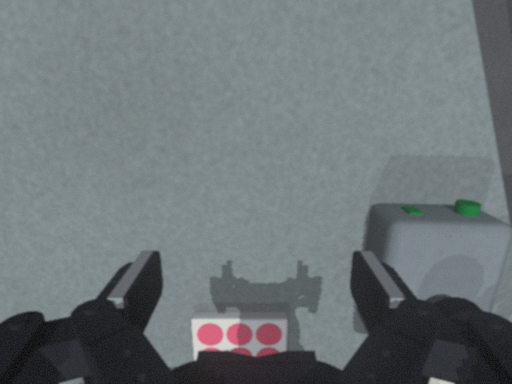

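```bash
python3 - <<'E'
import cv2
a=cv2.imread("pics/a_side.png")[170:310,225:385]; cv2.imwrite("pics/b_side.png",cv2.resize(a,None,fx=5,fy=4.2857,interpolation=cv2.INTER_CUBIC)[:600])
a=cv2.imread("pics/a_scene.png")[120:240,140:300]; cv2.imwrite("pics/b_scene.png",cv2.resize(a,None,fx=5,fy=5,interpolation=cv2.INTER_CUBIC))
E
```

```text
(no output)
```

View pics/b_side.png

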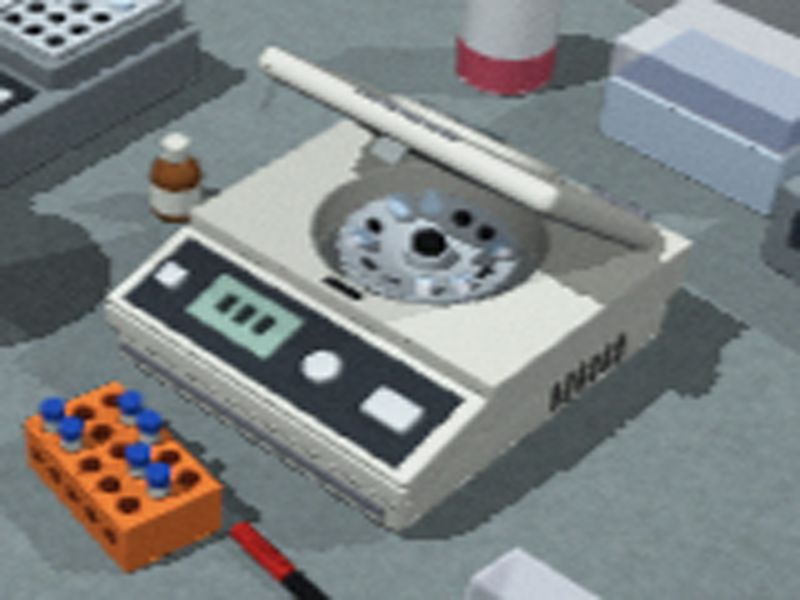

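View pics/b_scene.png

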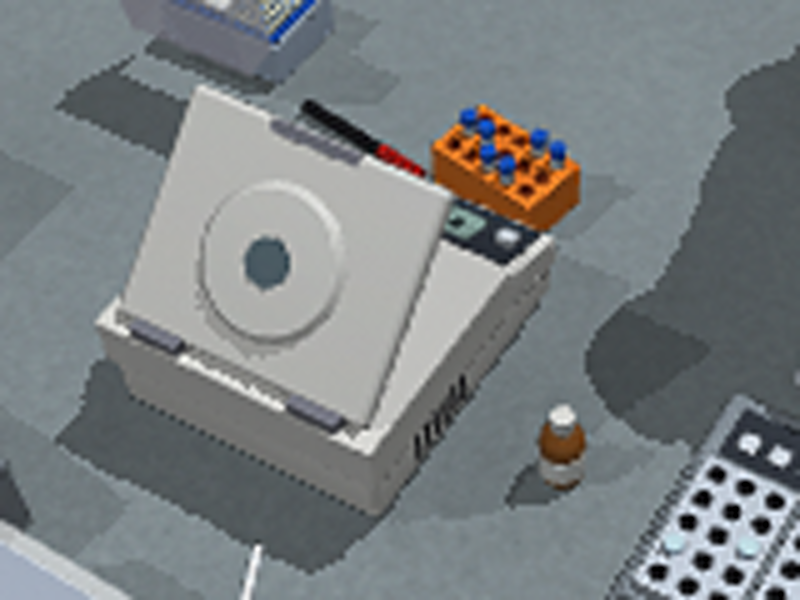

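```bash
cat > h.py <<'E'
import numpy as np
from scipy.optimize import least_squares
def crop_side(u,v): return np.array([225+u/5,170+v/4.2857])
def crop_scene(u,v): return np.array([140+u/5,120+v/5])
def toworld(P,th):
    x,y,a=th[:3]; c,s=np.cos(a),np.sin(a)
    return np.array([x+c*P[0]-s*P[1], y+s*P[0]+c*P[1], P[2]])
def lidpt(d,y,h,q): # d in front of hinge, h out
    return np.array([100-d*np.cos(q)-h*np.sin(q)*-1*-1*-1 if 0 else 100-d*np.cos(q)+h*np.sin(q), y, 106+d*np.sin(q)+h*np.cos(q)])
def proj(m,X):
    c=m["R"]@X+np.asarray(m["t"]).ravel(); p=m["intrinsics"]@c; return p[:2]/p[2]
E
cat > fit.py <<'E'
from workcell import env
from h import *
M={c:env.camera_model(c) for c in("scene","side")}
S=crop_side;C=crop_scene
B=[("side",S(392,409),(-94.4,-78,87.7)),("side",S(321,365),(-94.4,-28,87.7)),
("side",S(108,308),(-125,113,68)),("side",S(405,492),(-125,-113,68)),("side",S(690,240),(125,-113,100)),
("side",S(430,240),None),
("scene",C(97,322),(125,-113,100)),("scene",C(375,452),(125,113,100)),("scene",C(375,514),(125,113,0)),
("scene",C(555,240),(-125,113,68)),("side",np.array([303.3,195.8]),("L",145,0,13)),("scene",np.array([203.8,150.1]),("L",145,0,13)),
("scene",C(198,88),("L",158,-102,13)),("scene",C(452,195),("L",158,102,13)),("side",S(265,52),("L",158,102,8)),("side",np.array([286.1,250.9]),(-91.6,0,80.1)),
("scene",np.array([189.3,187.6]),("L",0,0,0))]
B=[b for b in B if b[2] is not None]
def pt(P,th):
    return toworld(lidpt(P[1],P[2],P[3],th[3]) if P[0]=="L" else P,th)
def res(th): return np.concatenate([proj(M[c],pt(P,th))-uv for c,uv,P in B])
best=None
for y0 in(-200,0,200):
  for x0 in (500,700):
    r=least_squares(res,[x0,y0,0,.9],loss="soft_l1",x_scale=[100,100,.1,.1])
    if best is None or r.cost<best.cost: best=r
th=best.x; print(th,best.cost); print(np.round(res(th).reshape(-1,2),1).tolist())
np.save("th.npy",th)
for n,P in dict(spin=(-94.4,-78,87.7),lidf=lidpt(145,0,13,th[3]),edge=lidpt(158,0,13,th[3]),shutf=lidpt(145,0,13,0)).items(): print(n,np.round(toworld(P,th),1))
# bench things via known z
def ray(c,uv,z):
    m=M[c];d=m["R"].T@np.linalg.inv(m["intrinsics"])@np.array([*uv,1]);o=-m["R"].T@np.asarray(m["t"]).ravel()
    return np.round(o+d*(z-o[2])/d[2],0)
for n,uv in dict(rack=(249.1,283.6),marker=(284.5,310.8),jar=(260,219),tipbox=(319,368)).items(): print(n,ray("side",uv,0))
E
python3 fit.py
```

```text
[ 6.06568319e+02 -1.96510597e+02  1.68972140e-01  7.49912424e-01] 21.724929970633454
[[0.2, -0.5], [0.1, -0.1], [-1.4, -1.9], [-0.0, -1.0], [-0.1, 0.3], [-0.6, -0.3], [-0.9, -0.0], [1.5, 3.6], [0.0, -1.6], [3.8, 2.0], [-1.6, 0.0], [-1.4, -1.8], [-0.2, -1.5], [-2.2, 0.1], [-3.9, 0.2], [0.4, 3.0]]
spin [ 526.6 -289.3   87.7]
lidf [ 609.3 -196.   214.3]
edge [ 599.9 -197.6  223.2]
shutf [ 562.2 -204.1  119. ]
rack [ 413. -196.    0.]
marker [ 438. -324.    0.]
jar [592.   0.   0.]
tipbox [ 406. -493.    0.]
```

Emit:
send_rows([
  {"dp":[-15,-15,-30],"turn":0,"claw":1},
  {"dp":[-50,-50,-60],"turn":-0.1,"claw":1},
  {"dp":[-585,-618,-158],"turn":-0.54,"claw":1},
  {"dp":[-585,-618,-158],"turn":-0.54,"claw":1},
  {"dp":[-585,-618,-158],"turn":-0.54,"claw":1},
  {"dp":[-585,-618,-158],"turn":-0.54,"claw":1},
  {"dp":[-585,-618,-158],"turn":-0.54,"claw":1},
  {"dp":[-585,-618,-158],"turn":-0.54,"claw":1},
  {"dp":[-585,-618,-158],"turn":-0.54,"claw":1},
  {"dp":[-585,-618,-158],"turn":-0.54,"claw":1},
  {"dp":[-585,-618,-158],"turn":-0.54,"claw":1},
  {"dp":[-585,-618,-158],"turn":-0.54,"claw":1},
], squeeze=20)

```text
time_s: 3.3
tool_pos: [438.3, 62.8, 362.9]
orientation: [[-0.986, -0.166, 0.001], [-0.166, 0.986, 0.001], [-0.001, 0.001, -1.0]]
ft_force: [1.4, -0.1, 0.4]
grip_width: -0.2
```

Emit:
send_rows([
  {"dp":[-62,-284,-37],"turn":0,"claw":1},
  {"dp":[-62,-284,-37],"turn":0,"claw":1},
  {"dp":[-62,-284,-37],"turn":0,"claw":1},
  {"dp":[-62,-284,-37],"turn":0,"claw":1},
  {"dp":[-62,-284,-37],"turn":0,"claw":1},
  {"dp":[-62,-284,-37],"turn":0,"claw":1},
  {"dp":[-62,-284,-37],"turn":0,"claw":1},
  {"dp":[-62,-284,-37],"turn":0,"claw":1},
])

```text
time_s: 4.1
tool_pos: [546.4, -205.7, 398.9]
orientation: [[-0.986, -0.164, -0.001], [-0.164, 0.986, -0.001], [0.001, -0.001, -1.0]]
ft_force: [-0.6, -0.4, -0.5]
grip_width: 0.2
```

```bash
python3 - <<'E'
from workcell import env
import cv2,numpy as np,json
o=env.observe()
for k in ["time_s","joint_positions","tool_pos","orientation"]: print(k,np.round(o[k],3).tolist())
im=env.snapshot("wrist"); cv2.imwrite("pics/c_wrist.png",im)
cv2.imwrite("pics/c_wrist2.png",cv2.resize(im,(800,600),interpolation=cv2.INTER_CUBIC))
np.savez("c_pose.npz",p=o["tool_pos"],R=o["orientation"])
for q in ["lid_front","spin_top","lid_hinge","panel"]:
    r=env.place_of("wrist",q); print(q,[(np.round(x["location"],1).tolist(),round(x["p"],2)) for x in r[:2]])
E
```

```text
time_s 4.1
joint_positions [-0.329, 0.245, 0.774, 1.325, -0.169, 1.64, 2.154]
tool_pos [546.393, -205.695, 398.867]
orientation [[-0.986, -0.164, -0.001], [-0.164, 0.986, -0.001], [0.001, -0.001, -1.0]]
lid_front [([257.1, 234.5], 0.89), ([483.7, 82.3], 0.63)]
spin_top [([196.9, 123.1], 0.64)]
lid_hinge []
panel [([256.4, 128.4], 0.75)]
```

View pics/c_wrist2.png

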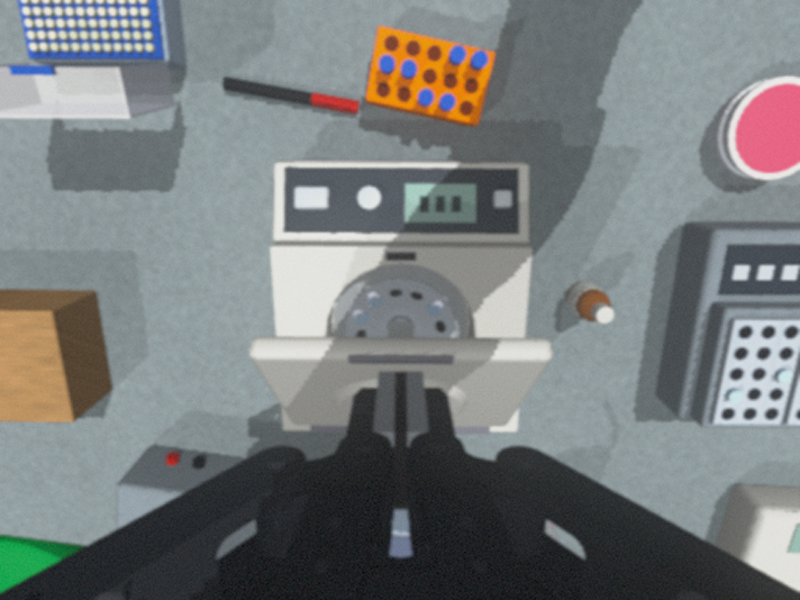

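```bash
cat > fit2.py <<'E'
from workcell import env
from h import *
d=np.load("c_pose.npz");m=env.camera_model("wrist");T=np.array(m["mount"])
Rw=d["R"]@T[:3,:3]; tw=d["R"]@T[:3,3]+d["p"]
W=dict(R=Rw.T,t=-Rw.T@tw,intrinsics=np.array(m["intrinsics"]))
s=1/1.5625
B=[((311,197),(-94.4,-78,87.7)),((369,198),(-94.4,-28,87.7)),((256.4/s,128.4/s),(-91.6,0,80.1)),
((274,163),(-125,113*-1,68)),((528,164),(-125,113,68)),((271,244),(-58,-113,100)),((531,244),(-58,113,100)),
((257.1/s,234.5/s),("L",145,0,13)),((250,341),("L",158,-102,8)),((552,341),("L",158,102,8))]
def pt(P,th): return toworld(lidpt(P[1],P[2],P[3],th[3]) if P[0]=="L" else P,th)
def res(th): return np.concatenate([proj(W,pt(P,th))-np.array(uv)*s for uv,P in B])
th0=np.load("th.npy"); print(np.round(res(th0).reshape(-1,2),1).tolist())
r=least_squares(res,th0,loss="soft_l1",x_scale=[100,100,.1,.1]);th=r.x
print(th,r.cost,np.round(res(th).reshape(-1,2),1).tolist()); np.save("th2.npy",th)
for n,P in dict(spin=(-94.4,-78,87.7),shutf=lidpt(145,0,13,0)).items(): print(n,np.round(toworld(P,th),1))
for q in [th[3],.6,.45,.3,.15,0]: print(q,np.round(toworld(lidpt(145,0,13,q),th),1))
E
python3 fit2.py
```

```text
[[-1.7, 0.4], [-1.7, -0.4], [-1.1, -0.6], [-2.2, -1.7], [-0.7, -3.1], [-2.1, -1.1], [-0.4, -1.9], [-1.6, -3.8], [-3.2, 3.4], [0.8, 2.6]]
[ 6.08257199e+02 -1.94776605e+02  1.62435344e-01  7.18904331e-01] 9.658821974075197 [[-0.1, 1.5], [-0.2, 0.9], [0.3, 0.8], [-0.5, -0.8], [0.8, -1.0], [-0.7, -0.3], [0.8, 0.1], [-0.3, -6.1], [-1.0, 0.2], [1.3, 0.6]]
spin [ 527.7 -287.    87.7]
shutf [ 563.8 -202.1  119. ]
0.7189043313817677 [ 607.7 -194.9  211.3]
0.6 [ 596.1 -196.8  198.6]
0.45 [ 583.7 -198.8  180.8]
0.3 [ 574.  -200.4  161.3]
0.15 [ 567.4 -201.5  140.5]
0 [ 563.8 -202.1  119. ]
```

Emit:
send_rows([
  {"dp":[-40,1,20],"turn":0,"claw":1},
  {"dp":[-75,1,45],"turn":0,"claw":1},
  {"dp":[-97,1,85],"turn":0,"claw":1},
  {"dp":[-97,1,125],"turn":0,"claw":1},
  {"dp":[-97,1,152],"turn":0,"claw":1},
  {"dp":[-97,1,152],"turn":0,"claw":1},
])

```text
time_s: 4.95
tool_pos: [640.5, -185.6, 243.5]
orientation: [[-0.986, -0.168, -0.006], [-0.168, 0.986, 0.002], [0.006, 0.003, -1.0]]
ft_force: [0.2, 0.9, 0.2]
grip_width: 0.2
```

```bash
python3 - <<'E'
from workcell import env
import cv2,numpy as np
o=env.observe()
for k in ["time_s","tool_pos","ft_force"]: print(k,np.round(o[k],3).tolist())
im=env.snapshot("side"); cv2.imwrite("pics/d_side.png",cv2.resize(im[120:300,200:440],None,fx=3.33,fy=3.33,interpolation=cv2.INTER_CUBIC))
im=env.snapshot("wrist"); cv2.imwrite("pics/d_wrist.png",im)
np.savez("d_pose.npz",p=o["tool_pos"],R=o["orientation"])
E
```

```text
time_s 4.95
tool_pos [640.477, -185.63, 243.528]
ft_force [0.157, 0.879, 0.203]
```

View pics/d_side.png

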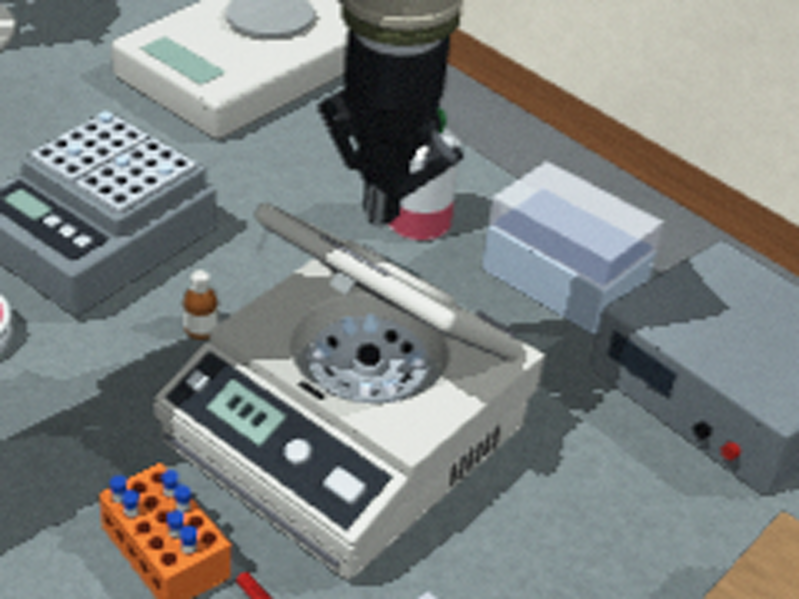

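View pics/d_wrist.png

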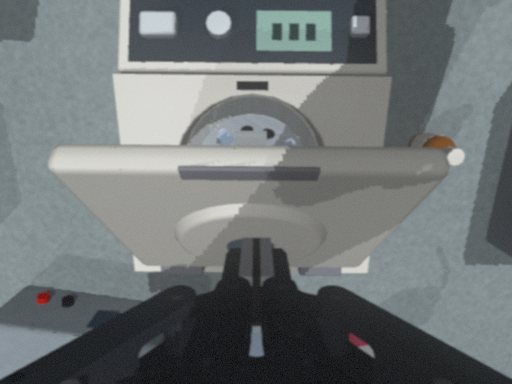

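Emit:
send_rows([
  {"dp":[6,0,8],"claw":1,"turn":0},
  {"dp":[11,0,15],"claw":1,"turn":0},
  {"dp":[16,0,22],"claw":1,"turn":0},
  {"dp":[21,0,27],"claw":1,"turn":0},
  {"dp":[26,0,32],"claw":1,"turn":0},
  {"dp":[31,0,37],"claw":1,"turn":0},
  {"dp":[35,0,43],"claw":1,"turn":0},
  {"dp":[39,0,49],"claw":1,"turn":0},
  {"dp":[43,0,54],"claw":1,"turn":0},
])

```text
time_s: 5.95
tool_pos: [599.3, -194.9, 192.7]
orientation: [[-0.986, -0.166, 0.0], [-0.166, 0.986, 0.0], [-0.0, -0.0, -1.0]]
ft_force: [1.7, 0.7, 1.1]
grip_width: 0.2
```

```bash
python3 - <<'E'
from workcell import env
import cv2,numpy as np
o=env.observe()
for k in ["time_s","tool_pos","ft_force"]: print(k,np.round(o[k],3).tolist())
im=env.snapshot("side"); cv2.imwrite("pics/e_side.png",cv2.resize(im[120:300,200:440],None,fx=3.33,fy=3.33,interpolation=cv2.INTER_CUBIC))
im=env.snapshot("wrist"); cv2.imwrite("pics/e_wrist.png",im)
E
```

```text
time_s 5.95
tool_pos [599.264, -194.869, 192.725]
ft_force [1.661, 0.656, 1.062]
```

View pics/e_side.png

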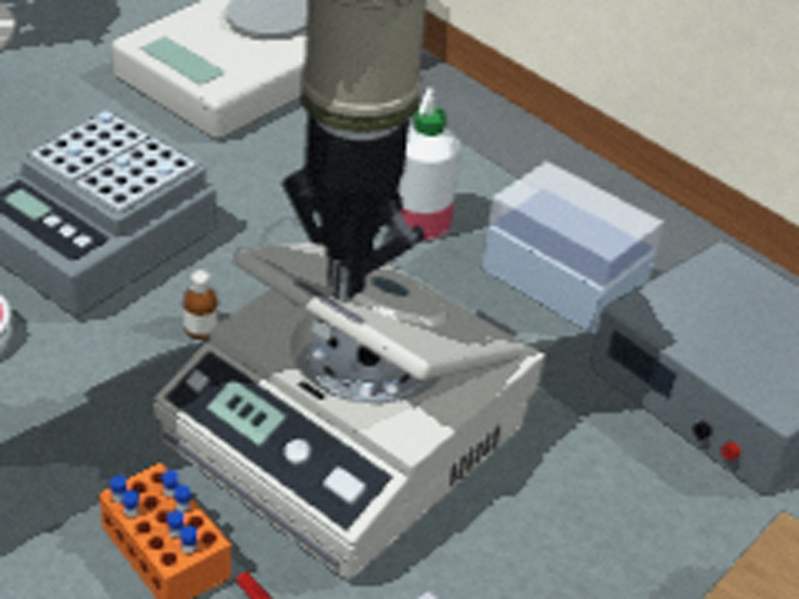

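View pics/e_wrist.png

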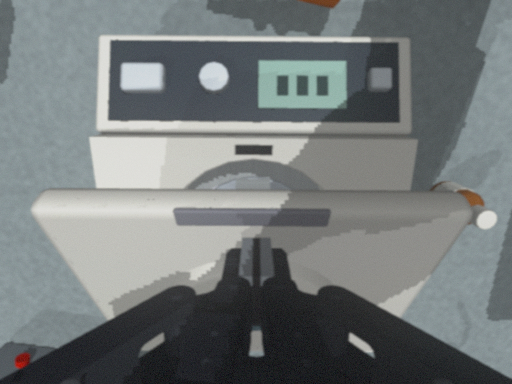

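Emit:
send_rows([
  {"dp":[4,-2,7],"claw":1,"turn":0},
  {"dp":[8,-3,14],"claw":1,"turn":0},
  {"dp":[12,-3,20],"claw":1,"turn":0},
  {"dp":[15,-3,26],"claw":1,"turn":0},
  {"dp":[18,-3,32],"claw":1,"turn":0},
  {"dp":[21,-3,38],"claw":1,"turn":0},
  {"dp":[24,-3,44],"claw":1,"turn":0},
  {"dp":[27,-3,50],"claw":1,"turn":0},
  {"dp":[29,-3,55],"claw":1,"turn":0},
  {"dp":[30,-3,59],"claw":1,"turn":0},
  {"dp":[30,-3,61],"claw":1,"turn":0},
  {"dp":[30,-3,62],"claw":1,"turn":0},
])

```text
time_s: 7.25
tool_pos: [569.9, -202.8, 131.0]
orientation: [[-0.986, -0.166, -0.001], [-0.166, 0.986, 0.0], [0.001, 0.0, -1.0]]
ft_force: [-1.2, 1.2, 2.2]
grip_width: -0.5
```

```bash
python3 - <<'E'
from workcell import env
import cv2,numpy as np
o=env.observe()
for k in ["time_s","tool_pos","ft_force"]: print(k,np.round(o[k],3).tolist())
im=env.snapshot("side"); cv2.imwrite("pics/f_side.png",cv2.resize(im[120:300,200:440],None,fx=3.33,fy=3.33,interpolation=cv2.INTER_CUBIC))
im=env.snapshot("wrist"); cv2.imwrite("pics/f_wrist.png",im)
E
```

```text
time_s 7.25
tool_pos [569.947, -202.83, 130.975]
ft_force [-1.228, 1.167, 2.212]
```

View pics/f_side.png

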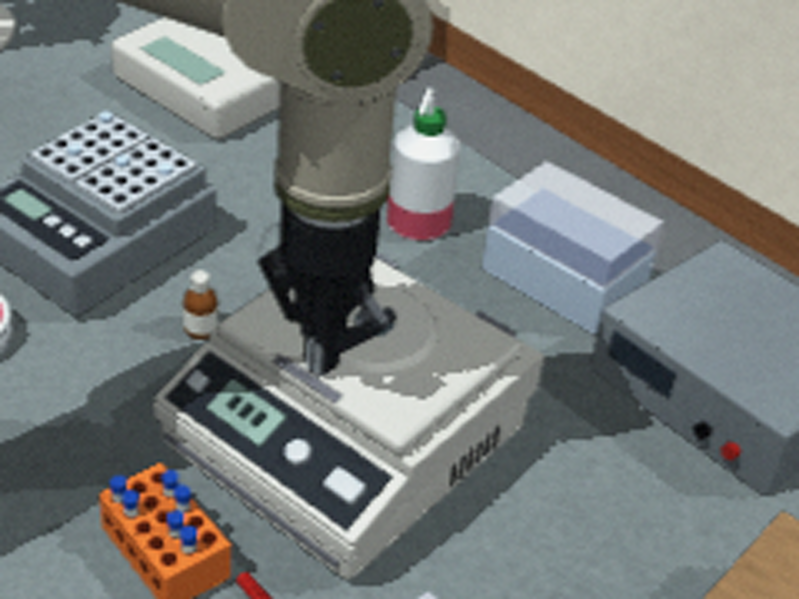

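View pics/f_wrist.png

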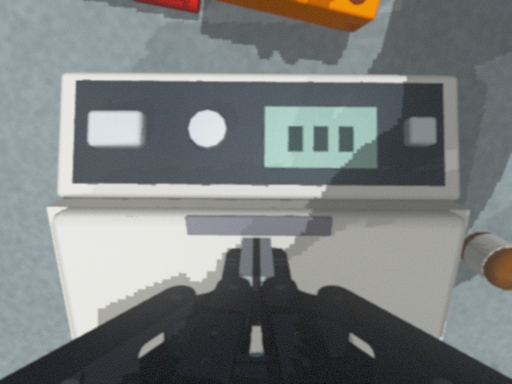

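Emit:
send_rows([
  {"dp":[0,0,1],"claw":1,"turn":0},
  {"dp":[0,0,2],"claw":1,"turn":0},
  {"dp":[0,0,3],"claw":1,"turn":0},
  {"dp":[0,0,3],"claw":1,"turn":0},
])

```text
time_s: 7.75
tool_pos: [570.5, -202.9, 130.0]
orientation: [[-0.986, -0.166, 0.001], [-0.166, 0.986, 0.001], [-0.001, 0.001, -1.0]]
ft_force: [-8.4, 3.0, 18.0]
grip_width: 0.1
```

Emit:
send_rows([
  {"dp":[0,0,4],"claw":1,"turn":0},
  {"dp":[0,0,4],"claw":1,"turn":0},
  {"dp":[0,0,-20],"claw":1,"turn":0},
  {"dp":[10,-10,-50],"claw":1,"turn":0},
  {"dp":[40,-50,-50],"claw":1,"turn":0},
  {"dp":[50,-78,-40],"claw":1,"turn":0},
  {"dp":[50,-78,-40],"claw":1,"turn":0},
  {"dp":[50,-78,-40],"claw":1,"turn":0},
])

```text
time_s: 8.55
tool_pos: [533.9, -288.3, 168.1]
orientation: [[-0.986, -0.165, -0.0], [-0.165, 0.986, 0.0], [0.0, 0.0, -1.0]]
ft_force: [-0.2, 0.3, 0.2]
grip_width: -0.0
```

```bash
python3 - <<'E'
from workcell import env
import cv2,numpy as np
from h import *
m=env.camera_model("wrist");T=np.array(m["mount"])
def px2(p,R,uv,z):
    Rw=R@T[:3,:3]; t=R@T[:3,3]+p; d=Rw@np.linalg.inv(m["intrinsics"])@np.array([*uv,1.]); return t+d*(z-t[2])/d[2]
R0=np.array([[-.986,-.166,-.001],[-.166,.986,0],[.001,0,-1.]])
for uv in [(116,129),(207,129)]: print("f",px2(np.array([569.9,-202.8,131]),R0,uv,87.7))
o=env.observe()
for k in ["time_s","tool_pos","ft_force","orientation"]: print(k,np.round(o[k],3).tolist())
im=env.snapshot("wrist"); cv2.imwrite("pics/g_wrist.png",im)
np.savez("g_pose.npz",p=o["tool_pos"],R=o["orientation"])
for x in env.place_of("wrist","spin_top")[:2]: print(x["location"],x["p"],px2(np.array(o["tool_pos"]),np.array(o["orientation"]),x["location"],87.7))
im=env.snapshot("side"); cv2.imwrite("pics/g_side.png",cv2.resize(im[120:300,200:440],None,fx=3.33,fy=3.33,interpolation=cv2.INTER_CUBIC))
E
```

```text
f [ 525.93035796 -286.18852357   87.7       ]
f [ 517.88789275 -238.29400399   87.7       ]
time_s 8.55
tool_pos [533.856, -288.342, 168.086]
ft_force [-0.196, 0.318, 0.161]
orientation [[-0.986, -0.165, -0.0], [-0.165, 0.986, 0.0], [0.0, 0.0, -1.0]]
[258.7, 193.3] 0.85 [ 523.90853818 -288.30404441   87.7       ]
```

View pics/g_wrist.png

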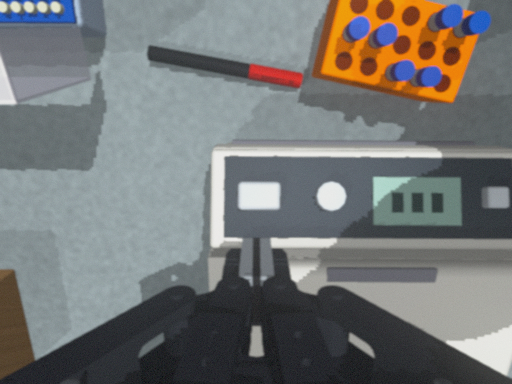

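View pics/g_side.png

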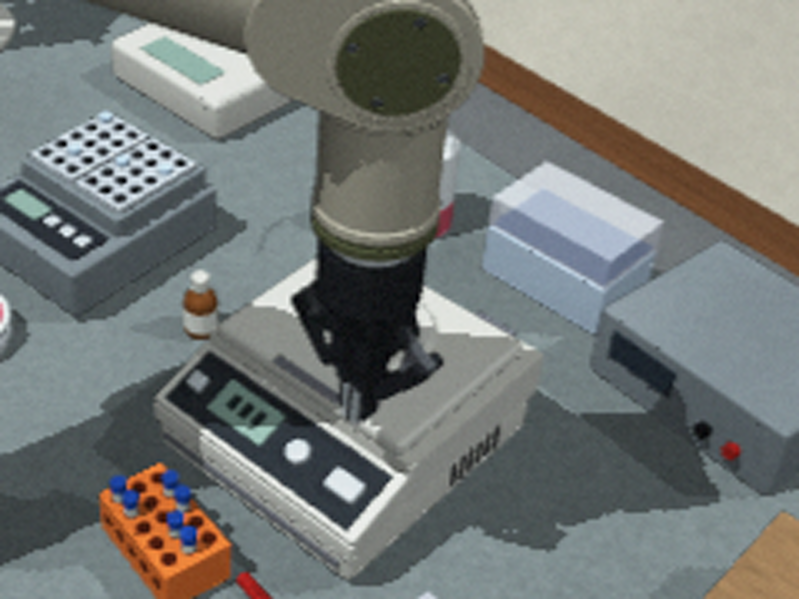

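Emit:
send_rows([
  {"dp":[14,2,0],"claw":1,"turn":0},
  {"dp":[14,2,20],"claw":1,"turn":0},
  {"dp":[14,2,45],"claw":1,"turn":0},
  {"dp":[14,2,60],"claw":1,"turn":0},
  {"dp":[14,2,65],"claw":1,"turn":0},
  {"dp":[14,2,68],"claw":1,"turn":0},
  {"dp":[14,2,70],"claw":1,"turn":0},
  {"dp":[14,2,70],"claw":1,"turn":0},
])

```text
time_s: 9.5
tool_pos: [520.5, -288.4, 99.1]
orientation: [[-0.986, -0.167, 0.001], [-0.167, 0.986, -0.0], [-0.001, -0.0, -1.0]]
ft_force: [-0.2, 1.0, 2.4]
grip_width: -0.6
```

Contact with the key has started (2.4 N at z 99). I'll press further in small steps.

Emit:
send_rows([
  {"dp":[0,0,1.5],"claw":1,"turn":0},
  {"dp":[0,0,3],"claw":1,"turn":0},
  {"dp":[0,0,4],"claw":1,"turn":0},
  {"dp":[0,0,5],"claw":1,"turn":0},
  {"dp":[0,0,5],"claw":1,"turn":0},
])

```text
time_s: 10.0
tool_pos: [520.9, -288.7, 94.8]
orientation: [[-0.986, -0.166, 0.002], [-0.166, 0.986, -0.0], [-0.002, -0.0, -1.0]]
ft_force: [-1.8, 1.2, 14.7]
grip_width: 0.1
```

Emit:
send_rows([
  {"dp":[0,0,0.5],"claw":1,"turn":0},
  {"dp":[0,0,0.5],"claw":1,"turn":0},
  {"dp":[0,0,0.5],"claw":1,"turn":0},
  {"dp":[0,0,0.5],"claw":1,"turn":0},
  {"dp":[0,0,0.5],"claw":1,"turn":0},
])

```text
time_s: 10.5
tool_pos: [520.9, -288.7, 94.7]
orientation: [[-0.986, -0.166, 0.003], [-0.166, 0.986, 0.0], [-0.003, -0.0, -1.0]]
ft_force: [-2.6, 4.3, 17.5]
grip_width: -0.0
```

```bash
python3 - <<'E'
from workcell import env
import cv2,numpy as np
o=env.observe()
for k in ["time_s","tool_pos","ft_force"]: print(k,np.round(o[k],3).tolist())
im=env.snapshot("wrist"); cv2.imwrite("pics/i_wrist.png",cv2.resize(im,(800,600)))
im=env.snapshot("side"); cv2.imwrite("pics/i_side.png",cv2.resize(im[190:310,225:385],None,fx=5,fy=5,interpolation=cv2.INTER_CUBIC))
E
```

```text
time_s 10.5
tool_pos [520.929, -288.668, 94.672]
ft_force [-2.638, 4.334, 17.475]
```

View pics/i_wrist.png

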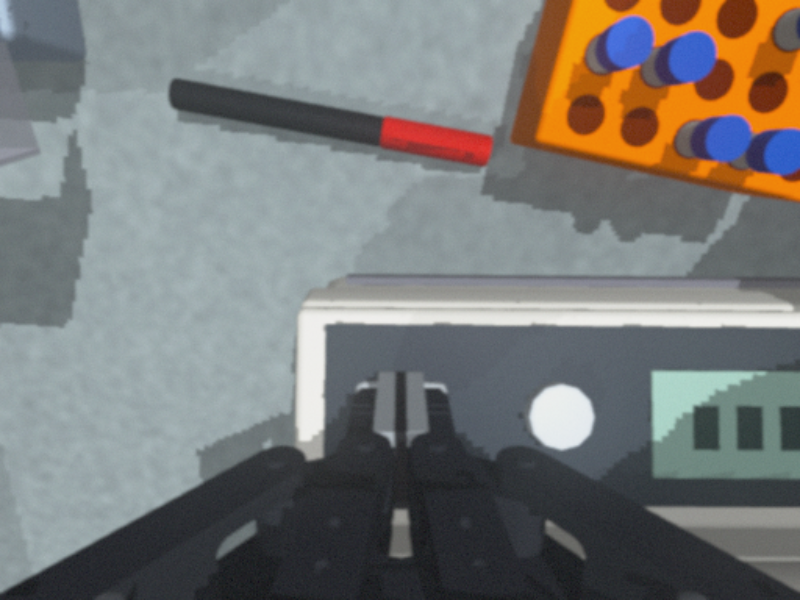

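View pics/i_side.png

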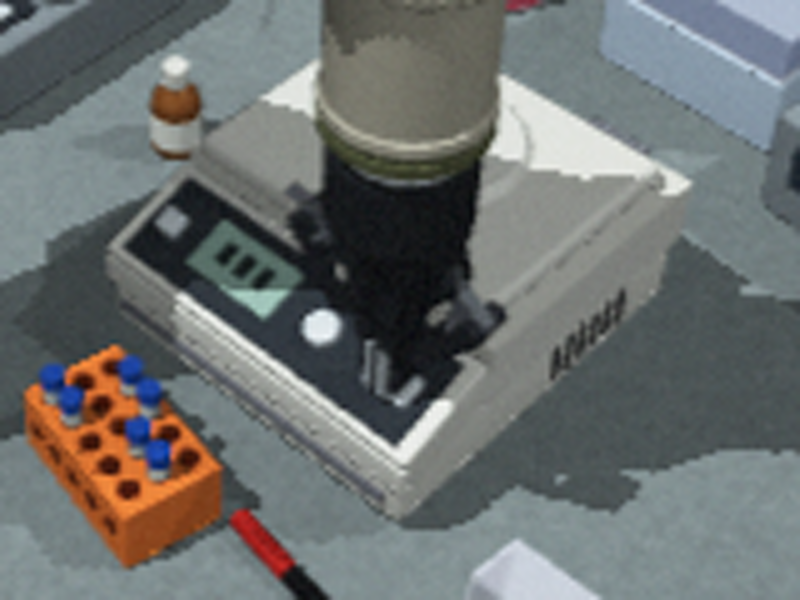

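```bash
python3 -c "
from workcell import env
print(env.sign_off())"
```

```text
the job is handed in; nothing more can be done
None
```

I pushed the lid shut with closed fingertips on its outer front edge. I then pressed the short-spin key until it stopped and handed the job in at about 10.6 s with the finger still holding it. The sign-off gives no verdict, so the evidence is my last readings and pictures.

- **Lid:** the fingertip stopped at 119 mm above the bench, the height given for a shut lid, with 18 N on it. The side and wrist pictures show the lid flat. It took about 1.5 to 2 s to close, far below the slam limit.
- **Key:** I felt contact with the key from about z 99–100. The tool then came to a hard stop at 94.7 mm with about 17.5 N, roughly the full 4 mm of travel. The last pictures show the fingers on the oblong key.
- **Rest of the bench:** the finger was clear of the round start/stop key and went nowhere near the square one. The rack, marker and jar appear unmoved in the last pictures. The tip box, well plate and petri dishes were not fully in view at the end, but the arm never came near them.

One measurement disagreed: two fits put the starting lid angle at 0.75 and 0.72 rad, and one network mark for the lid's front point was 6 px off the second fit. I took a third, rough reading of about 0.7 rad, and the push path was set to work at any of these angles.

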